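Stand up the slate board on its kickstand and hold it for taping

TASK

The slate board for the egg-painting table lies face down. Slide the catch on its back fully open, flip the kickstand over until it snaps into its down position, then stand the board upright on its two feet with the kickstand's bar resting on the table. It is front-heavy and tips forward by itself, so finish while still holding it upright, ready for me to tape its feet down, and leave the other things on the table where they are.

Things in the scene. Friction and masses are not known exactly. Their poses are not given: they have to be found in the camera images.
- slate_board: Loose slate board on a folding stand, 0.8 to 1.0 kg, face down at the start. x runs from its lower end up to the carry handle, z out of its back (up while it lies). Origin: middle of the lower end, in the face plane. Slate in wooden border: x 30 to 260, y -130 to 130, 10 mm thick (slate's back at z 7). Rails 16 mm wide along the back at y -100 and 100, up to z 27; slat across at x 45, up to z 22.
- handle (a point): Middle of the carry handle, at x 300, y 0, z 34 mm of the board: a straight round aluminium bar 12 mm thick, 100 mm long along the board's y, 34 mm clear of the border. The bar can turn between the fingers. About 0.30 m above the table when the board stands; pulled upward there the board swings forward on the bar, pushed lightly down it settles on feet and kickstand.
- feet (a point): Middle between the two feet, at their ends (x 0, y 0, z 26 mm of the board). Feet: rubber, round, radius 7 mm, centred at x 7, z 26. Raised, the board turns first on its border's lower edge (x 30, z 0) and from about 37 degrees on rolls on the feet. Standing on feet and kickstand it leans back by about 2 degrees; let go, it tips forward onto its face.
- catch_grip (a point): Middle of the black grip of the slide catch, 16 mm (board x) by 12 mm (board y), from z 37 to 71 mm of the board; near x 150, y -85, z 60 when shut. Below it a steel bolt 4 mm thick runs in a track whose top is at z 38; the bolt's inner end lies over one arm of the folded kickstand and blocks it.
- catch (a joint): Travel of the catch in m: 0 shut, 0.030 fully open; grows as the grip moves towards the board's -y (outwards, away from the kickstand). Friction about 1.2 N; it stays where it is left.
- kickstand_bar (a point): Middle of the kickstand's end bar: a round bar 8 mm thick (10 mm over its rubber sleeve), 100 mm long along the board's y; its centre lies 135 mm from the pivot. Folded: at x 220, y 0, z 34 mm of the board, with 23 mm of free space beneath it. Down: at x 8, z 133 mm of the board.
- kickstand (a joint): Angle in rad: 0 folded up along the back, 2.09 fully down at its stop. U of aluminium rod, arms at y -50 and 50 mm, turning about an axis along the board's y at x 85, z 22; its end bar swings from the handle side up, over and towards the feet. A toggle spring pushes it back below 1.15 rad (up to 1.5 N at the bar) and snaps it to the stop beyond.
- tape_roll: Roll of masking tape lying flat, 100 mm across, 25 mm high, near the board. Leave alone. Origin: centre of its underside.
- bottle_a: Small paint bottle standing, 28 mm across, 72 mm high, near the board. Leave alone. Origin: centre of its underside.
- bottle_b: Small paint bottle standing, 28 mm across, 72 mm high. Leave alone. Origin: centre of its underside.
- tin_a: Open tin can, 100 mm across, 108 mm high. Leave alone. Origin: centre of its underside.
- tin_b: Open tin can, 92 mm across, 100 mm high. Leave alone. Origin: centre of its underside.
- toy_van: Toy van 92 by 48 by 60 mm, near the board. Leave alone. Origin: centre of its underside.
- egg_cup: Egg in an egg cup, 43 mm across, 80 mm high. Leave alone. Origin: centre of its underside.
- brush: Flat brush lying, 180 mm long. Leave alone.

How it is judged:
By the outcome, as a careful person would: the job done as asked, in the order asked, and still so for the second after the job is handed in, while the arm keeps its last pose, push and grip.
It also fails if it takes over 69 s, if anything falls off the work surface, if the arm or the gripper's body presses on something with over 40 N, if the wrist force passes 120 N, or if a joint passes its speed limit or range.

ROBOT

A 6-joint arm with a two-finger parallel gripper is mounted at the origin on the work surface. World frame = base frame: x ahead of the robot, y to its left, z up, the work surface at z = 0. Lengths are in m, angles in degrees, forces in N, time in s.
With the tool pointing down it reaches from about 0.375 to 0.9 m from the base axis. Payload 3.1 kg.
Tool frame: the origin (TCP) lies at the very end of the fingers, on their centre line; the grasp point (between the pads) lies 19 mm behind it (grip_point_offset is the distance from the TCP to the grasp point, in m); y points along the fingers, x is the direction in which the jaws open and shut, and the axes are right-handed (so a half turn about y gives the same grasp; the last joint's range is limited). The gripper opens to 87 mm and grips with 3 to 60 N. Pads are 19 mm wide; open, the fingers measure 117 mm over their backs; the gripper's body (75 mm by 190 mm) begins 51 mm behind the grasp point.
Start: joints at [-86.774, 30.224, 82.088, -0, 67.689, -10.227], TCP at [0.145, -0.608, 0.223] pointing down, gripper open.
Joint ranges: [-176.69, 176.69], [-43.24, 126.21], [12.49, 139.97], [-82, 262], [0, 151.66], [-163.58, 163.58]. Speed limits (degrees/s): [159.86, 159.86, 180, 180, 180, 180].

INTERFACE

Orientations are given as a 3x3 rotation matrix whose columns are the frame's x, y, z axes.
In Python, from rig import * gives the robot as it stands.
- The arm moves only by the tool send_rows, never from a script. Its argument "moves" is text: rows parted by semicolons, each of 5 numbers parted by spaces: the finger opening in mm, from 0 to 87, then the shift along the tool's x, y, z in mm, then the turn about the tool's y in degrees. In form: fingers dx dy dz yaw; .... A call has 1 to 20 rows; each row shifts and turns the commanded pose from where the row before left it, along the tool's axes as they then stand; what a row does not reach is not made up. A row lasts 1/12 s, in which the tool goes at most 41.7 mm and 7.16 degrees, less where a joint would pass 70% of its speed; a pose out of reach is approached as far as the arm can. A call is refused whole if a number of a shift passes 41.7 or a number of a turn 7.16, either way. A call with a gripper value outside its range is refused whole. The fingers move at their own pace and stop on an object; the grip force is fixed at half the most. Time passes only in rows, so rows that do not move let the fingers close. It gives the time, the measured TCP pose, the force and the opening at its end, in the units of the state.
- read_state(): the state, without advancing time (a new reading comes with each control period).
- capture(name): name is "scene" or "top" or "wrist"; returns a dict with "image" (400x640x3 uint8, blue, green, red), "z_map" (400x640 float32, m along the optical axis (not along the pixel's ray), 0 where there is no reading), "mtx" (3x3 intrinsics, pixels), "origin" and "rotation" of the camera in the world; the wrist camera has in their place "tool_from_camera" (4x4, takes a point from camera to tool coordinates, whose origin is the TCP and whose axes are the tool frame's). Camera axes: x right, y up, looking along -z (the intrinsics and any distortion apply to the point x, -y, -z); pixel columns grow to the right and rows downward; lengths in m; the calibration is good to about 2 mm. A picture is of the moment at which its call begins: read the wrist's pose just before it.
- hand_in(): hands the job in, once; it reports no verdict.
Trained networks look in a picture, given as the dict that the camera call returned (one of the last four; its "shot" number tells which), for a name from the list of things; names that differ only in an ending like _2 or _b are one class to them, and where a whole thing is asked for, a point or a joint stands for the part that bears it (a point fixed in the world has none). Each returns a list of dicts, best first, with "p" (0 to 1); they miss things now and then, are a little off and sometimes report something else, mostly with a low value. They report only what shows in the picture. A call takes as long as a camera call.
- search_frame(picture, name): "bbox" ([left, top, right, bottom] in pixels, round what is visible of it).
- masks_of(picture, name): "region" (400x640 bool, what is visible of it) and "bbox" ([left, top, right, bottom] in pixels, round what is visible of it).
- mark_of(picture, name): "pixel" ([row, column] in pixels: a listed point, or the origin of a listed thing).
The state is a dict: "time_s": time; "joint_positions": joint angles; "qvel": joint speeds; "tau": joint torques, N m; "position": TCP position; "tcp_rot": TCP orientation; "force": force on the tool from outside, world axes, zero at the start; "moment": the same for the moment, N m; "opening": opening from 0.0 (shut) to 1.0 (fully open).
Only numpy, scipy, OpenCV 4.12 (cv2) and the standard library are available. Lean on these libraries where they do the work, as an engineer would, in place of code of your own. Each camera call takes 0.05 s, during which the arm holds its last target. There are 200 camera calls.

## Working session

There is one attempt and no reset: what is moved stays moved. The work goes in short steps, Python scripts to look and compute and a tool call to move; the robot and the scene stay as the last step left them, time stands still between calls to the robot, and variables do not carry over. Pictures are saved under pics/ and viewed, about 8 in all and at most 12, crops included, and the job is handed in when it is done.

Besides the shell and the picture viewer there is one more tool, called after ">>>" by a JSON object that holds its "fn" and its "kwargs", one argument or row to a line. send_rows: Moves the arm, as the interface text tells. Its arguments: {"type":"object","properties":{"moves":{"type":"string"}},"required":["moves"]}

```bash
ls; mkdir -p pics; cat > h.py <<'E'
from rig import *
import numpy as np, cv2
def world(c,r,col,z=None):
    """pixel -> world; z from z_map or plane z"""
    K=np.array(c["mtx"]);R=np.array(c["rotation"]);o=np.array(c["origin"])
    d=np.array([(col-K[0,2])/K[0,0],-(r-K[1,2])/K[1,1],-1.])
    dw=R@d
    if z is None: t=c["z_map"][int(round(r)),int(round(col))]
    else: t=(z-o[2])/dw[2]
    return o+t*dw
E
python3 - <<'E'
from h import *
s=read_state(); print({k:np.round(v,3).tolist() for k,v in s.items()})
for n in ["top","scene"]:
    c=capture(n); cv2.imwrite(f"pics/{n}0.png",c["image"]); print(n,c.keys(),np.round(c["mtx"],1).tolist(),np.round(c["origin"],3),np.round(c["rotation"],3).tolist())
    for p in ["handle","feet","catch_grip","kickstand_bar","slate_board","tape_roll","bottle_a","tin_a","toy_van","egg_cup","brush"]:
        for m in mark_of(c,p)[:2]:
            r,cc=m["pixel"]; print(p,round(m["p"],2),np.round([r,cc],0),np.round(world(c,r,cc),3))
E
```

```text
pics
{'time_s': 0.0, 'joint_positions': [-86.773, 30.278, 82.158, -0.002, 67.69, -10.227], 'qvel': [0.01, 0.07, -0.087, -0.017, 0.007, 0.068], 'tau': [0.001, -44.004, -17.659, 0.063, 0.058, -0.0], 'position': [0.145, -0.607, 0.222], 'tcp_rot': [[0.233, -0.0, 0.973], [-0.973, 0.002, 0.233], [-0.002, -1.0, 0.0]], 'force': [-0.165, -0.154, 0.394], 'moment': [0.045, -0.039, -0.001], 'opening': 1.0}
top dict_keys(['image', 'z_map', 'mtx', 'origin', 'rotation', 'shot']) [[472.8, 0.0, 319.4], [0.0, 472.8, 204.9], [0.0, 0.0, 1.0]] [ 0.46  -0.01   1.308] [[-0.028, 0.993, -0.111], [-0.999, -0.03, -0.018], [-0.021, 0.111, 0.994]]
handle 0.85 [229. 251.] [ 0.545  0.206 -0.003]
handle 0.19 [226. 213.] [0.552 0.296 0.062]
feet 0.88 [236. 360.] [ 0.516 -0.095 -0.003]
catch_grip 0.67 [200. 306.] [0.615 0.048 0.044]
kickstand_bar 0.64 [232. 276.] [0.532 0.132 0.04 ]
slate_board 0.64 [237. 360.] [ 0.515 -0.096  0.   ]
slate_board 0.63 [279. 192.] [0.414 0.35  0.067]
tape_roll 0.78 [161. 337.] [ 0.729 -0.038 -0.001]
bottle_a 0.49 [163. 263.] [0.721 0.163 0.046]
bottle_a 0.46 [238. 478.] [ 0.5   -0.411 
[... 461 characters left out ...]
dle 0.78 [138. 351.] [0.543 0.203 0.038]
handle 0.4 [297. 174.] [ 0.505 -0.427  0.037]
feet 0.86 [205. 273.] [ 0.5   -0.081 -0.004]
catch_grip 0.61 [184. 338.] [0.622 0.045 0.069]
kickstand_bar 0.57 [157. 334.] [0.543 0.124 0.037]
slate_board 0.94 [211. 274.] [ 0.514 -0.093 -0.005]
slate_board 0.18 [157. 332.] [0.54  0.12  0.036]
tape_roll 0.68 [241. 351.] [ 0.728 -0.034 -0.   ]
bottle_a 0.71 [189. 397.] [0.735 0.154 0.027]
bottle_a 0.51 [302. 175.] [ 0.506 -0.43   0.014]
tin_a 0.58 [105. 418.] [0.616 0.434 0.028]
toy_van 0.55 [126. 375.] [0.566 0.285 0.032]
egg_cup 0.81 [ 91. 344.] [0.405 0.353 0.009]
egg_cup 0.26 [183. 338.] [0.62  0.048 0.07 ]
brush 0.73 [348. 220.] [ 0.669 -0.438  0.025]
```

```bash
python3 - <<'E'
import cv2
a=cv2.imread("pics/top0.png")[120:320,140:400]; cv2.imwrite("pics/top0c.png",cv2.resize(a,None,fx=3,fy=3,interpolation=cv2.INTER_CUBIC))
b=cv2.imread("pics/scene0.png"); cv2.imwrite("pics/scene0c.png",b)
E
```

```text
(no output)
```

View pics/top0c.png

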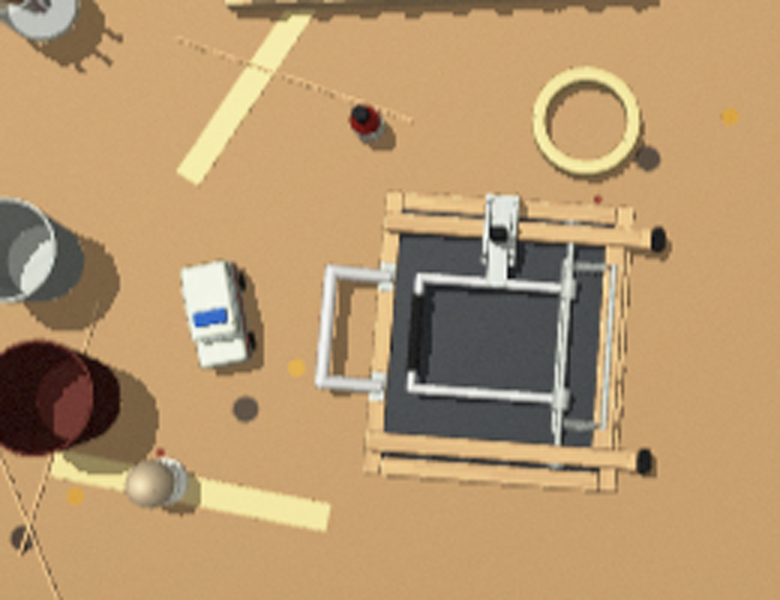

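View pics/scene0.png

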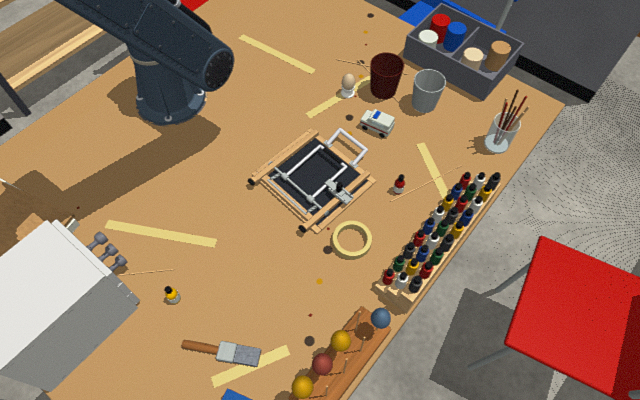

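```bash
cat >> h.py <<'E'
from scipy.optimize import least_squares
def fit2d(obs):
    """obs: list of (cam, [r,c], boardxyz) -> pose x,y,theta of flat board (theta = world angle of board x)"""
    W=[(world(c,r[0],r[1],b[2]),b) for c,r,b in obs]
    def f(p):
        C,S=np.cos(p[2]),np.sin(p[2])
        return np.ravel([[p[0]+C*b[0]-S*b[1]-w[0],p[1]+S*b[0]+C*b[1]-w[1]] for w,b in W])
    s=least_squares(f,[0.51,-0.09,1.5],loss="soft_l1",f_scale=0.004)
    return s.x,f(s.x).reshape(-1,2)
def bw(p,b):
    C,S=np.cos(p[2]),np.sin(p[2]); return np.array([p[0]+C*b[0]-S*b[1],p[1]+S*b[0]+C*b[1],b[2]])
P={"handle":(.3,0,.034),"feet":(0,0,.026),"catch_grip":(.15,-.085,.060),"kickstand_bar":(.22,0,.034)}
E
python3 - <<'E'
from h import *
obs=[];names=[]
for n in ["top","scene"]:
    c=capture(n)
    for p,b in P.items():
        m=mark_of(c,p)
        if m: obs.append((c,m[0]["pixel"],b)); names.append(n+p)
    if n=="top":
        for px,b in [((200,359.3),(.004,-.1,.026)),((274,354.7),(.004,.1,.026)),((229,249),P["handle"])]: obs.append((c,px,b)); names.append("eye")
p,r=fit2d(obs); print(p[:2],np.degrees(p[2]))
for n,q in zip(names,r): print(n,np.round(q*1000,1))
for k,b in P.items(): print(k,bw(p,b).round(3))
s=read_state();R=np.array(s["tcp_rot"]); t=bw(p,(.16,-.03,.30)); print("target",t,"tool shift mm",(R.T@(t-s["position"])*1000).round(1),"yaw",np.degrees(np.arctan2(R[1,0],R[0,0])-(p[2]-np.pi)))
E
```

```text
[ 0.51762801 -0.09220551] 84.9585516263896
tophandle [-0.3 -5.1]
topfeet [-0.9 -6.4]
topcatch_grip [-15.1  10.3]
topkickstand_bar [  6.6 -13.7]
eye [ 3.7 -0.9]
eye [ 3.9 -3.1]
eye [1.  1.4]
scenehandle [6.1 1.7]
scenefeet [-6.8 11.6]
scenecatch_grip [-1.6  0.1]
scenekickstand_bar [-5.6  5.7]
handle [0.544 0.207 0.034]
feet [ 0.518 -0.092  0.026]
catch_grip [0.615 0.05  0.06 ]
kickstand_bar [0.537 0.127 0.034]
target [0.56157217 0.06453922 0.3       ] tool shift mm [-557.1  -77.5  561.1] yaw 18.496829327191076
```

>>> {"fn": "send_rows", "kwargs": {
  "moves": "87 0 -10 0 6.2; 87 0 -10 0 6.2; 87 0 -10 0 6.1; 87 -35 -4 18 0; 87 -35 -4 18 0; 87 -35 -4 18 0; 87 -35 -4 18 0; 87 -35 -4 18 0; 87 -35 -4 18 0; 87 -35 -4 18 0; 87 -35 -4 18 0; 87 -35 -4 18 0; 87 -35 -4 18 0; 87 -35 -4 18 0; 87 -35 -4 18 0; 87 -35 -4 18 0; 87 -35 -4 18 0; 87 -35 -4 18 0; 87 -35 -4 18 0; 87 -35 -4 18 0"
}}

```text
time_s: 3.37
position: [0.5033, -0.0401, 0.3211]
tcp_rot: [[-0.088, 0.001, 0.996], [-0.996, -0.0, -0.088], [0.0, -1.0, 0.001]]
force: [1.6, -0.6, -0.1]
opening: 1.001
```

>>> {"fn": "send_rows", "kwargs": {
  "moves": "87 -35 0 18 0; 87 -35 0 18 0; 87 -35 0 18 0; 87 0 0 0 0; 87 0 0 0 0; 87 0 0 0 0"
}}

```text
time_s: 3.87
position: [0.5651, 0.0577, 0.3202]
tcp_rot: [[-0.087, -0.001, 0.996], [-0.996, -0.001, -0.087], [0.001, -1.0, -0.001]]
force: [-0.3, 0.6, -0.0]
opening: 1.002
```

```bash
cat >> h.py <<'E'
def wcap():
    s=read_state(); c=capture("wrist"); T=np.array(c["tool_from_camera"]); R=np.array(s["tcp_rot"])
    c["rotation"]=R@T[:3,:3]; c["origin"]=R@T[:3,3]+np.array(s["position"]); return s,c
E
python3 - <<'E'
from h import *
s,c=wcap(); cv2.imwrite("pics/w1.png",c["image"]); print(s["time_s"],np.round(s["position"],3),c["origin"].round(3),c["rotation"].round(2).tolist())
obs=[];names=[]
for p,b in P.items():
    for m in mark_of(c,p)[:1]: obs.append((c,m["pixel"],b)); names.append(p); print(p,m["p"],np.round(m["pixel"]),world(c,*m["pixel"]).round(3))
p,r=fit2d(obs); print(p[:2],np.degrees(p[2]),names,np.round(r*1000,1).tolist())
E
```

```text
3.8667 [0.565 0.058 0.32 ] [0.641 0.052 0.481] [[-0.09, 0.96, 0.28], [-1.0, -0.08, -0.02], [-0.0, -0.28, 0.96]]
handle 0.83 [188. 215.] [0.548 0.205 0.037]
catch_grip 0.9 [122. 324.] [0.622 0.051 0.068]
kickstand_bar 0.57 [190. 272.] [0.538 0.129 0.038]
[ 0.52409596 -0.0914814 ] 85.69091881620469 ['handle', 'catch_grip', 'kickstand_bar'] [[-1.1, 1.3], [-1.8, 0.4], [3.5, -1.8]]
```

View pics/w1.png

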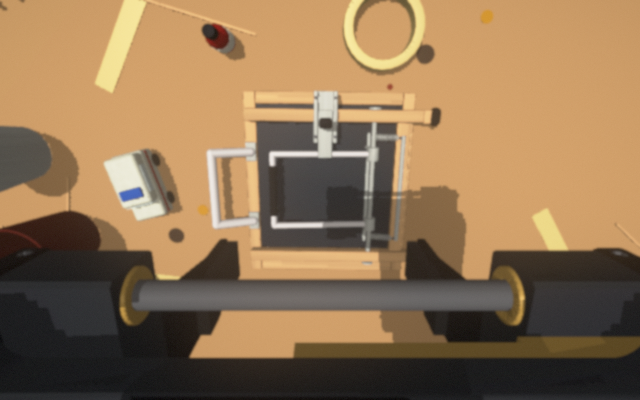

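>>> {"fn": "send_rows", "kwargs": {
  "moves": "45 2 20 28 0; 45 0 30 28 0; 45 0 37 0 0; 45 0 37 0 0; 45 0 37 0 0; 45 0 37 0 0; 45 0 30 0 0; 45 0 20 0 0; 45 0 14 0 0; 45 0 10 0 0; 45 0 0 0 0; 45 0 0 0 0"
}}

```text
time_s: 5.12
position: [0.6214, 0.0503, 0.0487]
tcp_rot: [[-0.089, 0.0, 0.996], [-0.996, 0.0, -0.089], [-0.0, -1.0, 0.0]]
force: [0.4, 0.5, 0.1]
opening: 0.513
```

```bash
python3 - <<'E'
from h import *
s,c=wcap(); cv2.imwrite("pics/w2.png",c["image"]); print(s["time_s"],np.round(s["position"],3),s["force"])
obs=[];names=[]
for p,b in P.items():
    for m in mark_of(c,p)[:1]: obs.append((c,m["pixel"],b)); names.append(p); print(p,m["p"],np.round(m["pixel"]),world(c,*m["pixel"]).round(3))
E
```

```text
5.1167 [0.621 0.05  0.049] [0.44444674 0.51359819 0.13469785]
catch_grip 0.68 [269. 322.] [0.626 0.051 0.069]
```

View pics/w2.png

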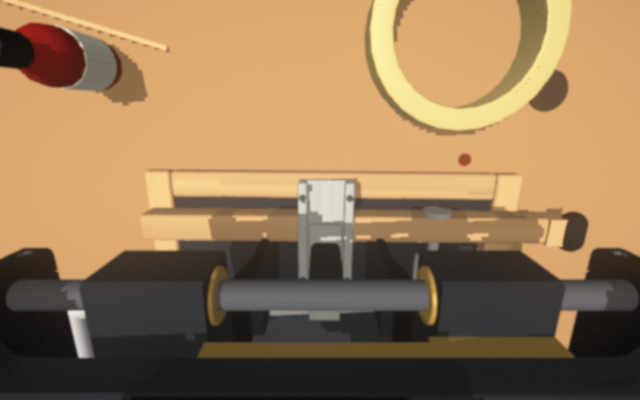

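>>> {"fn": "send_rows", "kwargs": {
  "moves": "10 0 0 0 0; 10 0 0 0 0; 10 0 0 0 0; 10 0 0 0 0; 10 0 0 0 0; 10 0 0 0 0"
}}

```text
time_s: 5.87
position: [0.6212, 0.05, 0.0486]
tcp_rot: [[-0.087, -0.0, 0.996], [-0.996, -0.002, -0.087], [0.002, -1.0, -0.0]]
force: [-0.7, -2.9, 0.9]
opening: 0.182
```

>>> {"fn": "send_rows", "kwargs": {
  "moves": "10 0 0 4 0; 10 0 0 4 0; 10 0 0 4 0; 10 0 0 4 0; 10 0 0 4 0; 10 0 0 4 0; 10 0 0 3 0; 10 0 0 2 0; 10 0 0 1 0; 10 0 0 0 0"
}}

```text
time_s: 6.7
position: [0.6461, 0.0484, 0.0485]
tcp_rot: [[-0.087, -0.012, 0.996], [-0.996, 0.0, -0.087], [0.001, -1.0, -0.012]]
force: [-10.2, -3.4, 11.6]
opening: 0.184
```

```bash
python3 - <<'E'
from h import *
s,c=wcap(); print(s["force"],s["moment"],s["position"])
c1=capture("scene"); a=cv2.resize(c1["image"][120:250,230:420],None,fx=4,fy=4,interpolation=cv2.INTER_CUBIC)
b=cv2.resize(c["image"],(640,400))[130:]
o=np.zeros((600,800,3),np.uint8); o[:270,:640]=b[:270]; a2=cv2.resize(a,(480,328)); o[272:600,:480]=a2
t=capture("top"); d=cv2.resize(t["image"][160:300,230:380],(300,280)); o[300:580,490:790]=d
cv2.imwrite("pics/w3.png",o)
E
```

```text
[-10.17611083  -3.43050879  11.55261355] [-0.58996072  1.75575781  0.00783394] [0.64609144 0.04841939 0.04851229]
```

View pics/w3.png

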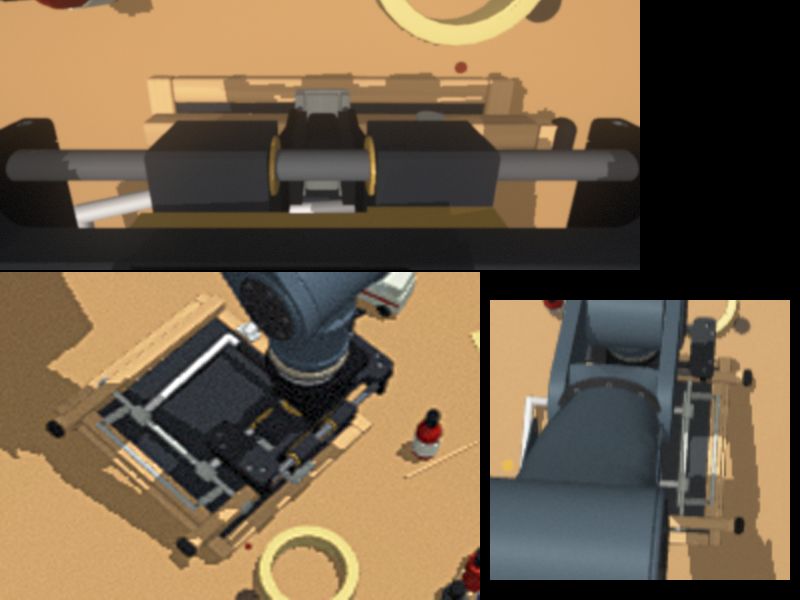

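>>> {"fn": "send_rows", "kwargs": {
  "moves": "45 0 0 -3 0; 45 0 0 0 0; 45 0 0 0 0; 45 0 0 0 0; 45 0 -20 0 0; 45 0 -40 0 0; 45 0 -40 0 0; 45 0 -40 -20 0; 45 0 -20 -20 0; 45 0 0 0 0; 45 0 0 0 0"
}}

```text
time_s: 7.77
position: [0.6104, 0.0522, 0.2075]
tcp_rot: [[-0.088, 0.004, 0.996], [-0.996, 0.0, -0.088], [-0.0, -1.0, 0.004]]
force: [-0.6, -1.1, 0.6]
opening: 0.516
```

```bash
python3 - <<'E'
from h import *
s,c=wcap(); print(s["time_s"],s["force"],s["position"])
cv2.imwrite("pics/w4.png",c["image"])
for p in list(P)+["tape_roll"]:
    for m in mark_of(c,p)[:1]: print(p,m["p"],np.round(m["pixel"]),world(c,*m["pixel"]).round(3))
for m in masks_of(c,"catch_grip")[:1]: print(m["bbox"],m["p"])
E
```

```text
7.7667 [-0.61137535 -1.10717823  0.58334029] [0.61040918 0.05223475 0.20753201]
handle 0.89 [254. 182.] [0.651 0.088 0.284]
catch_grip 0.97 [153. 324.] [0.648 0.049 0.071]
kickstand_bar 0.63 [258. 259.] [0.624 0.081 0.229]
[312.7, 133.3, 333.7, 194.2] 0.76
```

View pics/w4.png

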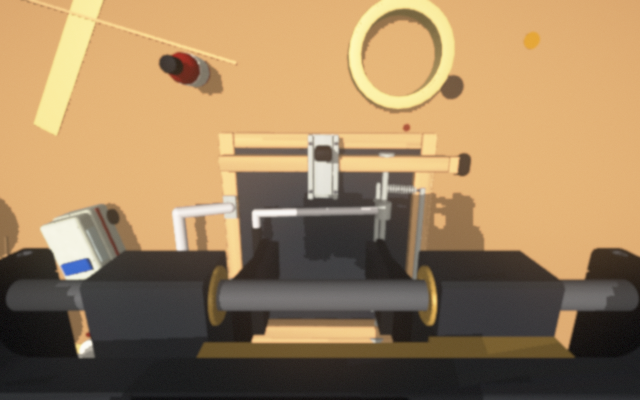

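```bash
python3 - <<'E'
from h import *
c0=capture("wrist");T=np.array(c0["tool_from_camera"]);s=read_state();R=np.array(s["tcp_rot"])
for pos,edge,grip,rail in [((.5651,.0577,.3202),(93,323),(122,324),(109,323)),((.6104,.0522,.2075),(134,323),(153,324),(155.5,280))]:
    c=dict(mtx=c0["mtx"],rotation=R@T[:3,:3],origin=R@T[:3,3]+np.array(pos))
    e=world(c,*edge,.01);g=world(c,*grip,.071);r=world(c,*rail,.027); print("edge",e,"grip",g,"dist",(g-e)[0],"rail outer edge",r[0],"handle-rail exp y-108")
E
python3 - <<'E'
import cv2
a=cv2.imread("pics/w1.png")[80:170,230:440];b=cv2.imread("pics/w4.png")[120:230,210:480]
import numpy as np
a=cv2.resize(a,(630,270),interpolation=cv2.INTER_CUBIC);b=cv2.resize(b,(756,308),interpolation=cv2.INTER_CUBIC)
o=np.zeros((590,760,3),np.uint8);o[:270,:630]=a;o[275:583,:756]=b;cv2.imwrite("pics/c5.png",o)
E
```

```text
edge [0.6570857  0.04966438 0.01      ] grip [0.62264091 0.05161592 0.071     ] dist -0.0344447959479548 rail outer edge 0.636979358968049 handle-rail exp y-108
edge [0.65833319 0.04824784 0.01      ] grip [0.64683451 0.04850555 0.071     ] dist -0.011498682669876081 rail outer edge 0.6422911482721799 handle-rail exp y-108
```

View pics/c5.png

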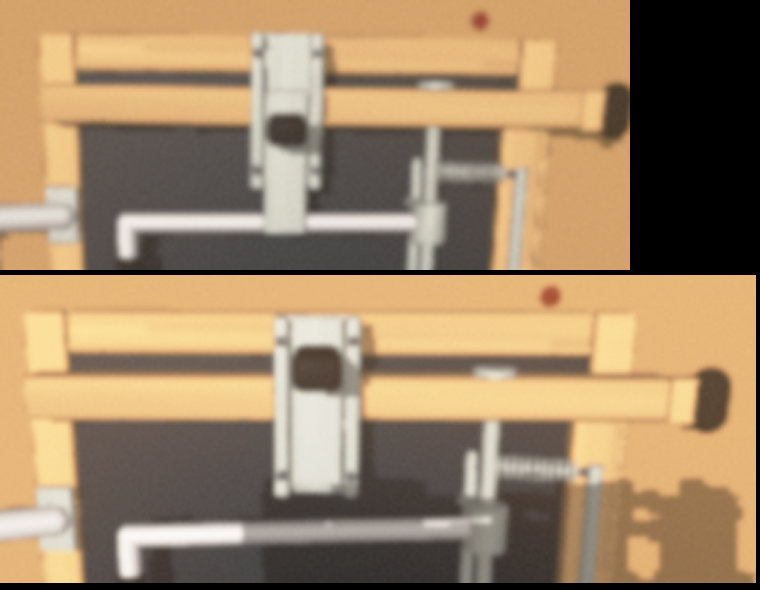

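>>> {"fn": "send_rows", "kwargs": {
  "moves": "0 2 20 4 0; 0 0 35 4 0; 0 0 35 0 0; 0 0 35 0 0; 0 0 20 0 0; 0 0 11 0 0; 0 0 0 0 0; 0 0 0 0 0; 0 0 0 4 0; 0 0 0 4 0; 0 0 0 2 0; 0 0 0 0 0; 0 0 0 0 0"
}}

```text
time_s: 9.25
position: [0.6283, 0.0483, 0.0507]
tcp_rot: [[-0.088, 0.002, 0.996], [-0.996, -0.0, -0.088], [0.0, -1.0, 0.002]]
force: [-0.2, 0.1, -0.0]
opening: 0.006
```

>>> {"fn": "send_rows", "kwargs": {
  "moves": "0 0 0 2 0; 0 0 0 2 0; 0 0 0 1 0; 0 0 0 0 0; 0 0 0 0 0"
}}

```text
time_s: 9.67
position: [0.6286, 0.0484, 0.0496]
tcp_rot: [[-0.088, -0.008, 0.996], [-0.996, 0.001, -0.088], [0.0, -1.0, -0.008]]
force: [-7.5, 0.4, 4.7]
opening: 0.007
```

>>> {"fn": "send_rows", "kwargs": {
  "moves": "0 0 0 -8 0; 0 0 -25 0 0; 40 0 -40 0 0; 40 -10 -35 -10 0; 40 -20 0 -24 0; 40 -20 0 -24 0; 40 -12 0 -20 0; 40 -9 0 -14 0; 40 0 0 0 0; 40 0 0 0 0"
}}

```text
time_s: 10.5
position: [0.5394, 0.1278, 0.1502]
tcp_rot: [[-0.087, 0.002, 0.996], [-0.996, -0.0, -0.087], [-0.0, -1.0, 0.002]]
force: [0.7, -0.0, 0.3]
opening: 0.444
```

```bash
python3 - <<'E'
from h import *
s,c=wcap(); print(s["time_s"],s["force"],np.round(s["position"],4)); cv2.imwrite("pics/w6.png",c["image"])
t=capture("top"); cv2.imwrite("pics/t6.png",t["image"])
for k in (c,t,capture("scene")):
  for p in list(P):
    for m in mark_of(k,p)[:1]: print(p,round(m["p"],2),np.round(m["pixel"]),world(k,*m["pixel"]).round(3), world(k,*m["pixel"],P[p][2]).round(3))
E
```

```text
10.5 [ 0.71909848 -0.03499041  0.3049919 ] [0.5394 0.1278 0.1502]
handle 0.57 [201. 224.] [0.547 0.211 0.038] [0.546 0.212 0.034]
catch_grip 0.62 [ 51. 426.] [0.644 0.052 0.069] [0.646 0.049 0.06 ]
kickstand_bar 0.72 [202. 323.] [0.539 0.128 0.038] [0.538 0.129 0.034]
handle 0.66 [226. 248.] [0.52  0.131 0.486] [0.552 0.208 0.034]
feet 0.73 [233. 360.] [ 0.524 -0.095  0.003] [ 0.523 -0.093  0.026]
catch_grip 0.49 [187. 307.] [0.648 0.044 0.07 ] [0.649 0.045 0.06 ]
handle 0.77 [138. 352.] [0.545 0.205 0.038] [0.543 0.207 0.034]
feet 0.97 [207. 274.] [ 0.506 -0.085 -0.003] [ 0.519 -0.096  0.026]
catch_grip 0.73 [189. 344.] [0.642 0.045 0.067] [0.639 0.049 0.06 ]
kickstand_bar 0.74 [157. 331.] [0.527 0.133 0.008] [0.538 0.119 0.034]
```

View pics/w6.png

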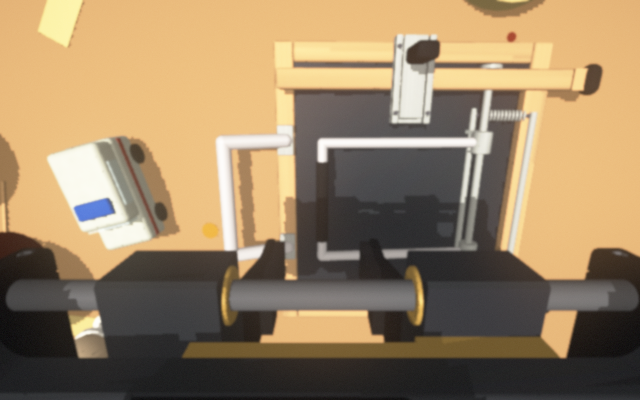

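>>> {"fn": "send_rows", "kwargs": {
  "moves": "40 0 35 0 0; 40 0 35 0 0; 40 0 30 0 0; 40 0 20 0 0; 40 0 11 0 0; 40 0 0 0 0; 40 0 0 0 0"
}}

```text
time_s: 11.83
position: [0.5392, 0.1274, 0.0188]
tcp_rot: [[-0.088, -0.0, 0.996], [-0.996, -0.0, -0.088], [0.0, -1.0, -0.0]]
force: [0.1, 0.5, -0.3]
opening: 0.456
```

>>> {"fn": "send_rows", "kwargs": {
  "moves": "2 0 0 0 0; 2 0 0 0 0; 2 0 0 0 0; 2 0 0 0 0; 2 0 0 0 0; 2 0 0 0 0; 2 0 0 0 0"
}}

```text
time_s: 12.42
position: [0.5393, 0.1277, 0.0192]
tcp_rot: [[-0.088, 0.001, 0.996], [-0.996, 0.0, -0.088], [-0.001, -1.0, 0.001]]
force: [0.1, 1.5, 2.2]
opening: 0.081
```

>>> {"fn": "send_rows", "kwargs": {
  "moves": "2 1 -7 0 0; 2 1 -7 0 0; 2 3.5 -13.5 0 0; 2 5 -13.5 0 0; 2 6 -13 0 0; 2 7.5 -12 0 0; 2 0 0 0 0"
}}

```text
time_s: 13.0
position: [0.5371, 0.103, 0.0872]
tcp_rot: [[-0.089, 0.002, 0.996], [-0.996, 0.001, -0.089], [-0.001, -1.0, 0.002]]
force: [0.1, 4.3, 1.5]
opening: 0.079
```

```bash
python3 - <<'E'
from h import *
s=read_state(); print(s["force"],s["position"],s["opening"])
k=capture("scene")
for p in ["kickstand_bar","handle","feet"]:
    for m in mark_of(k,p)[:1]: print(p,round(m["p"],2),np.round(m["pixel"]),world(k,*m["pixel"]).round(3))
cv2.imwrite("pics/s7.png",cv2.resize(k["image"][100:260,220:420],(800,600)))
E
```

```text
[0.05890835 4.29692745 1.47904526] [0.53707    0.10297561 0.08720385] 0.07905279963602994
kickstand_bar 0.56 [148. 325.] [0.57  0.054 0.172]
handle 0.74 [186. 346.] [0.618 0.085 0.008]
feet 0.59 [348. 220.] [ 0.667 -0.439  0.017]
```

View pics/s7.png

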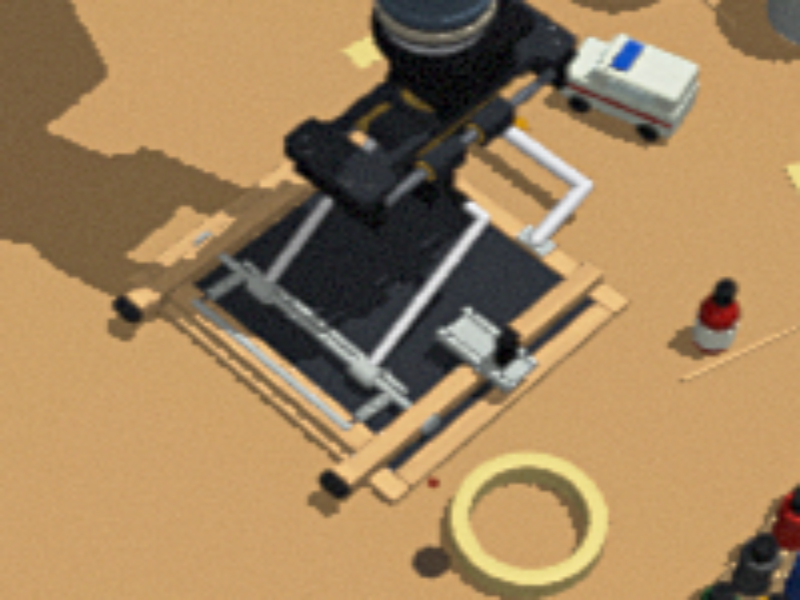

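>>> {"fn": "send_rows", "kwargs": {
  "moves": "2 8.5 -11 0 0; 2 10 -10 0 0; 2 11 -9 0 0; 2 11.5 -8 0 0; 2 12.5 -6.5 0 0; 2 13 -5.5 0 0; 2 13.5 -4 0 0; 2 0 0 0 0"
}}

```text
time_s: 13.87
position: [0.5294, 0.0224, 0.1399]
tcp_rot: [[-0.089, -0.0, 0.996], [-0.996, -0.0, -0.089], [0.001, -1.0, -0.0]]
force: [-1.9, 3.0, 8.9]
opening: 0.08
```

>>> {"fn": "send_rows", "kwargs": {
  "moves": "2 14 -2.5 0 0; 2 14 -1 0 0; 2 14 0.5 0 0; 2 14 2 0 0; 2 13.5 3.5 0 0; 2 13.5 5 0 0; 2 12.5 6 0 0; 2 6 3.5 0 0; 2 6 4 0 0; 2 0 0 0 0"
}}

```text
time_s: 14.7
position: [0.5197, -0.0842, 0.1172]
tcp_rot: [[-0.089, -0.002, 0.996], [-0.996, 0.0, -0.089], [0.0, -1.0, -0.002]]
force: [-2.1, -2.1, 1.7]
opening: 0.078
```

>>> {"fn": "send_rows", "kwargs": {
  "moves": "40 0 0 0 0; 40 0 0 0 0; 40 0 0 0 0; 40 0 -30 0 0; 40 0 -30 0 0; 40 -36 -20 0 0; 40 -38 0 0 0; 40 -40 0 0 0; 40 -40 0 0 0; 40 -40 0 0 0; 40 -40 0 0 0; 40 -35 0 0 0; 40 -25 0 0 0; 40 0 0 0 0; 40 0 0 0 0"
}}

```text
time_s: 15.95
position: [0.5459, 0.2115, 0.1976]
tcp_rot: [[-0.084, 0.0, 0.996], [-0.996, -0.0, -0.084], [0.0, -1.0, 0.0]]
force: [-0.2, 0.2, -0.3]
opening: 0.458
```

```bash
python3 - <<'E'
from h import *
s,c=wcap(); print(s["time_s"],s["force"],np.round(s["position"],4))
k=capture("scene")
for q in (c,k):
  for p in list(P):
    for m in mark_of(q,p)[:1]: print(p,round(m["p"],2),np.round(m["pixel"]),world(q,*m["pixel"]).round(3), world(q,*m["pixel"],P[p][2]).round(3))
o=np.zeros((600,800,3),np.uint8); o[:300,:480]=cv2.resize(c["image"],(480,300)); o[300:,:]=cv2.resize(k["image"][110:240,230:403],(400,300),interpolation=cv2.INTER_CUBIC).repeat(2,1)[:, :800] if 0 else cv2.resize(k["image"][120:225,230:510],(800,300),interpolation=cv2.INTER_CUBIC)
cv2.imwrite("pics/m8.png",o)
E
```

```text
15.95 [-0.23845069  0.15905696 -0.28107974] [0.5459 0.2115 0.1976]
handle 0.67 [186. 325.] [0.548 0.209 0.039] [0.547 0.209 0.034]
feet 0.3 [176. 233.] [0.568 0.292 0.055] [0.563 0.3   0.026]
catch_grip 0.71 [ 60. 511.] [0.644 0.055 0.07 ] [0.645 0.05  0.06 ]
handle 0.67 [127. 377.] [0.573 0.287 0.032] [0.574 0.285 0.034]
feet 0.57 [208. 274.] [ 0.508 -0.087 -0.002] [ 0.521 -0.097  0.026]
catch_grip 0.73 [190. 345.] [0.645 0.042 0.072] [0.641 0.048 0.06 ]
kickstand_bar 0.56 [187. 274.] [ 0.476 -0.049  0.025] [ 0.48  -0.052  0.034]
```

View pics/m8.png

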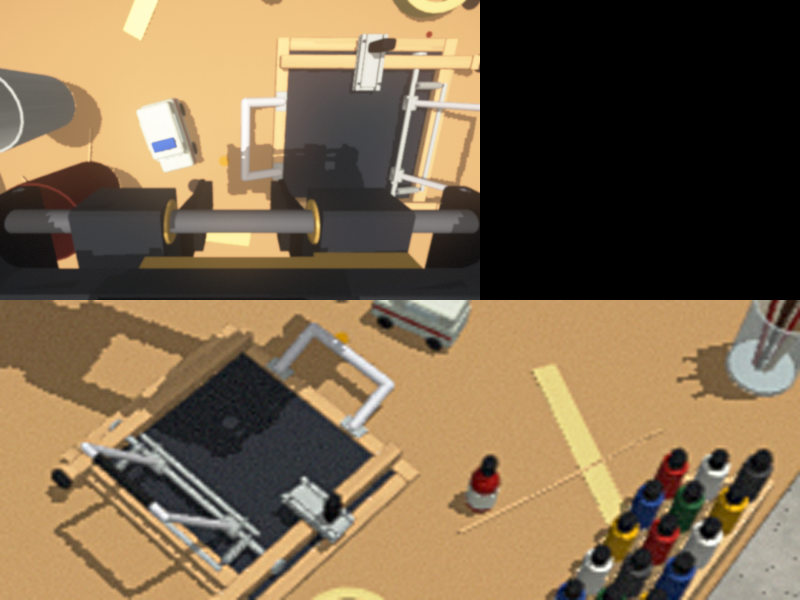

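>>> {"fn": "send_rows", "kwargs": {
  "moves": "34 2 20 0 0; 34 0 35 0 0; 34 0 35 0 0; 34 0 35 0 0; 34 0 30 0 0; 34 0 17 0 0; 34 0 10 0 0; 34 0 0 0 0; 34 0 0 0 0"
}}

```text
time_s: 17.2
position: [0.5465, 0.2075, 0.016]
tcp_rot: [[-0.088, 0.0, 0.996], [-0.996, 0.0, -0.088], [-0.0, -1.0, 0.0]]
force: [-0.4, -0.0, 0.2]
opening: 0.392
```

>>> {"fn": "send_rows", "kwargs": {
  "moves": "2 0 0 0 0; 2 0 0 0 0; 2 0 0 0 0; 2 0 0 0 0; 2 0 0 0 0; 2 0 0 0 0; 2 0 0 0 0"
}}

```text
time_s: 17.78
position: [0.5466, 0.2071, 0.0169]
tcp_rot: [[-0.088, 0.001, 0.996], [-0.996, -0.001, -0.088], [0.0, -1.0, 0.001]]
force: [-0.5, -3.5, 6.2]
opening: 0.127
```

```bash
python3 - <<'E'
import numpy as np
th=np.concatenate([np.arange(0,86,5),[88,90,91.6]]);P=[]
for t in th:
    if t<=37: a=np.radians(t+7.18);P.append((272.1*np.cos(a),272.1*np.sin(a)))
    else: a=np.radians(t+1.56);P.append((-34-7*np.radians(t-37)+293.1*np.cos(a),7+293.1*np.sin(a)))
P=np.array(P)
for t,d,p in zip(th[1:],np.diff(P,axis=0),P[1:]): print(t,(-d[0]).round(1),(-d[1]).round(1),p.round(1))
E
```

```text
5.0 4.0 -23.4 [266.   57.4]
10.0 6.0 -23.0 [260.   80.4]
15.0 8.0 -22.4 [252.  102.7]
20.0 9.9 -21.6 [242.1 124.3]
25.0 11.8 -20.6 [230.3 144.9]
30.0 13.5 -19.5 [216.8 164.4]
35.0 15.2 -18.3 [201.6 182.7]
40.0 16.7 -18.7 [184.9 201.4]
45.0 18.4 -18.4 [166.6 219.8]
50.0 19.9 -16.8 [146.6 236.6]
55.0 21.3 -15.0 [125.3 251.6]
60.0 22.5 -13.1 [102.8 264.7]
65.0 23.6 -11.2 [ 79.2 275.9]
70.0 24.5 -9.1 [ 54.7 285.1]
75.0 25.2 -7.0 [ 29.5 292.1]
80.0 25.7 -4.9 [  3.8 296.9]
85.0 26.0 -2.6 [-22.3 299.6]
88.0 15.7 -0.5 [-38.  300.1]
90.0 10.5 0.1 [-48.5 300. ]
91.6 8.4 0.3 [-56.8 299.7]
```

>>> {"fn": "send_rows", "kwargs": {
  "moves": "2 2 -11.7 0 0; 2 2 -11.7 0 0; 2 3 -11.5 0 0; 2 3 -11.5 0 0; 2 4 -11.2 0 0; 2 4 -11.2 0 0; 2 5 -10.8 0 0; 2 5 -10.8 0 0; 2 5.9 -10.3 0 0; 2 5.9 -10.3 0 0; 2 6.7 -9.8 0 0; 2 6.7 -9.7 0 0; 2 7.6 -9.2 0 0; 2 7.6 -9.1 0 0; 2 0 0 0 0"
}}

```text
time_s: 19.03
position: [0.541, 0.1381, 0.1668]
tcp_rot: [[-0.089, 0.003, 0.996], [-0.996, -0.0, -0.089], [0.0, -1.0, 0.003]]
force: [-0.1, 5.3, -0.2]
opening: 0.127
```

```bash
python3 - <<'E'
from h import *
s=read_state(); print(s["force"],s["position"],s["opening"])
k=capture("scene"); cv2.imwrite("pics/s9.png",cv2.resize(k["image"][80:260,200:440],(800,600)))
E
```

```text
[-0.12118753  5.29134355 -0.24637552] [0.54103238 0.13806248 0.16682022] 0.12677168741688272
```

View pics/s9.png

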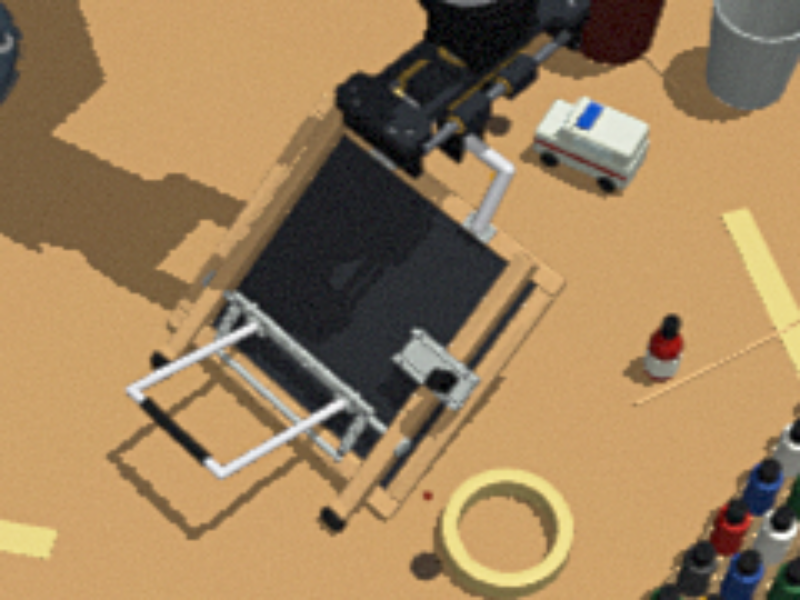

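>>> {"fn": "send_rows", "kwargs": {
  "moves": "2 8.3 -9.4 0 0; 2 8.4 -9.3 0 0; 2 9.2 -9.2 0 0; 2 9.2 -9.2 0 0; 2 10 -8.4 0 0; 2 9.9 -8.4 0 0; 2 10.7 -7.5 0 0; 2 10.6 -7.5 0 0; 2 11.3 -6.6 0 0; 2 11.2 -6.5 0 0; 2 11.8 -5.6 0 0; 2 11.8 -5.6 0 0; 2 12.2 -4.6 0 0; 2 12.3 -4.5 0 0; 2 0 0 0 0"
}}

```text
time_s: 20.33
position: [0.5272, -0.009, 0.2702]
tcp_rot: [[-0.09, 0.002, 0.996], [-0.996, -0.001, -0.09], [0.001, -1.0, 0.002]]
force: [-2.0, 6.4, 9.9]
opening: 0.13
```

>>> {"fn": "send_rows", "kwargs": {
  "moves": "2 12.6 -3.5 0 0; 2 12.6 -3.5 0 0; 2 12.8 -2.5 0 0; 2 12.9 -2.4 0 0; 2 0 0 0 0; 2 0 0 0 0"
}}

```text
time_s: 20.83
position: [0.5227, -0.0596, 0.2819]
tcp_rot: [[-0.089, 0.003, 0.996], [-0.996, -0.002, -0.089], [0.002, -1.0, 0.003]]
force: [-0.7, 4.5, 10.7]
opening: 0.127
```

```bash
python3 - <<'E'
from h import *
s=read_state(); print(s["force"],s["position"],s["opening"])
k=capture("scene"); cv2.imwrite("pics/s10.png",cv2.resize(k["image"][80:260,200:440],(800,600)))
t=capture("top")
for n,q in (("scene",k),("top",t)):
  for p in list(P):
    for m in mark_of(q,p)[:1]: print(n,p,round(m["p"],2),np.round(m["pixel"]),world(q,*m["pixel"]).round(3))
E
```

```text
[-0.67592828  4.51575867 10.69723318] [ 0.5227373  -0.0596029   0.28185274] 0.1266627030074947
scene handle 0.91 [137. 272.] [ 0.558 -0.101  0.363]
scene feet 0.68 [217. 269.] [ 0.516 -0.115 -0.006]
scene catch_grip 0.65 [213. 296.] [ 0.628 -0.123  0.16 ]
scene kickstand_bar 0.84 [238. 240.] [ 0.513 -0.214  0.027]
top catch_grip 0.46 [186. 373.] [ 0.632 -0.123  0.16 ]
top kickstand_bar 0.77 [237. 401.] [ 0.496 -0.149  0.395]
```

View pics/s10.png

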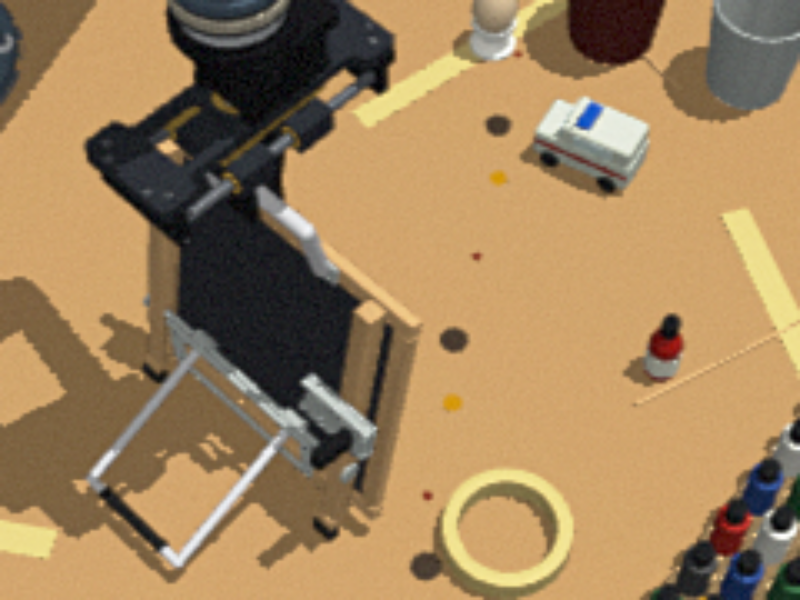

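>>> {"fn": "send_rows", "kwargs": {
  "moves": "2 12 -1.3 0 0; 2 12 -1.3 0 0; 2 8 -0.5 0 0; 2 8 0 0 0; 2 5 0 0 0; 2 0 0 0 0; 2 0 0 0 0"
}}

```text
time_s: 21.92
position: [0.5188, -0.1051, 0.2848]
tcp_rot: [[-0.089, 0.002, 0.996], [-0.996, -0.004, -0.089], [0.004, -1.0, 0.003]]
force: [-1.2, 1.7, 9.1]
opening: 0.125
```

```bash
cat > chk.py <<'E'
from h import *
import sys
s=read_state(); print(s["time_s"],s["force"],s["position"],s["opening"])
k=capture("scene"); cv2.imwrite(f"pics/{sys.argv[1]}.png",cv2.resize(k["image"][100:260,180:390],(800,600),interpolation=cv2.INTER_CUBIC))
t=capture("top")
for n,q in (("scene",k),("top",t)):
  for p in list(P):
    for m in mark_of(q,p)[:1]: print(n,p,round(m["p"],2),np.round(m["pixel"]),world(q,*m["pixel"]).round(3),world(q,*m["pixel"],.005).round(3))
E
python3 chk.py s11
```

```text
21.9167 [-1.15898124  1.70535514  9.08618977] [ 0.51880386 -0.10507018  0.28476564] 0.1254910497023085
scene handle 0.77 [148. 259.] [ 0.555 -0.138  0.363] [0.346 0.029 0.005]
scene feet 0.39 [ 92. 345.] [0.41  0.35  0.013] [0.405 0.356 0.005]
scene catch_grip 0.71 [220. 291.] [ 0.629 -0.142  0.158] [ 0.57  -0.087  0.005]
scene kickstand_bar 0.74 [244. 239.] [ 0.51  -0.221 -0.004] [ 0.514 -0.223  0.005]
top catch_grip 0.55 [188. 383.] [ 0.561 -0.092  0.608] [ 0.648 -0.164  0.005]
```

>>> {"fn": "send_rows", "kwargs": {
  "moves": "2 3 0 0 0; 2 3 0 0 0; 2 0 0 0 0; 2 0 0 0 0"
}}

```text
time_s: 22.75
position: [0.5183, -0.1108, 0.2847]
tcp_rot: [[-0.088, 0.002, 0.996], [-0.996, -0.004, -0.088], [0.004, -1.0, 0.003]]
force: [-1.1, 0.5, 8.4]
opening: 0.124
```

>>> {"fn": "send_rows", "kwargs": {
  "moves": "2 2 0 0 0; 2 2 0 0 0; 2 0 0 0 0; 2 0 0 0 0"
}}

```text
time_s: 23.08
position: [0.5179, -0.1148, 0.2846]
tcp_rot: [[-0.088, 0.002, 0.996], [-0.996, -0.005, -0.088], [0.004, -1.0, 0.003]]
force: [-0.3, 1.2, 8.9]
opening: 0.122
```

```bash
python3 chk.py s12
```

```text
23.0833 [-0.28378102  1.15900613  8.94032917] [ 0.51793011 -0.11482706  0.28457737] 0.12169868440616623
scene handle 0.95 [154. 255.] [ 0.529 -0.129  0.313] [0.35  0.008 0.005]
scene catch_grip 0.73 [222. 288.] [ 0.628 -0.153  0.16 ] [ 0.568 -0.098  0.005]
scene kickstand_bar 0.47 [191. 396.] [0.734 0.154 0.017] [0.731 0.161 0.005]
top kickstand_bar 0.39 [237. 401.] [ 0.487 -0.115  0.616] [ 0.511 -0.208  0.005]
```

```bash
cat > ang.py <<'E'
from h import *
s=read_state(); print(s["time_s"],np.round(s["force"],1),np.round(s["position"],4))
c=capture("scene"); K=np.array(c["mtx"]);v,u=np.mgrid[0:400,0:640];z=c["z_map"]
pc=np.stack([(u-K[0,2])/K[0,0]*z,-(v-K[1,2])/K[1,1]*z,-z],-1)@np.array(c["rotation"]).T+np.array(c["origin"])
w=pc.reshape(-1,3); a=np.radians(85.2); bx=np.array([np.cos(a),np.sin(a)])   # horizontal board-normal dir (front)
q=np.c_[(w[:,:2]-[.518,-.115])@bx,(w[:,:2]-[.518,-.115])@[bx[1],-bx[0]],w[:,2]] # front, right(+X), up
ok=(z.ravel()>0)
def show(n,m): print(n,m.sum())
# slate back: between rails |right|<75, up .10-.25
m=ok&(abs(q[:,1])<75e-3)&(q[:,2]>.10)&(q[:,2]<.25)&(abs(q[:,0])<.08)
for lo in np.arange(.1,.25,.025):
    k=m&(q[:,2]>=lo)&(q[:,2]<lo+.025); print("up",round(lo+.0125,4),"front med",np.median(q[k,0]).round(4) if k.any() else None,k.sum())
k=m; co=[.0,.0]
for _ in range(6):
    A=np.c_[np.ones(k.sum()),q[k,1],q[k,2]]; co=np.linalg.lstsq(A,q[k,0],rcond=None)[0]
    r=q[:,0]-np.c_[np.ones(len(q)),q[:,1],q[:,2]]@co; k=m&(abs(r)<.004)
print("slate plane lean back deg",np.degrees(np.arctan(-co[2])).round(2),"yaw err",np.degrees(np.arctan(co[1])).round(2),"rms",r[k].std().round(4),k.sum(),"front at z0",co[0].round(4))
# kickstand region: 60-135 mm behind slate
d=-(q[:,0]-co[0]); kk=ok&(d>.03)&(d<.15)&(abs(q[:,1])<.06)&(q[:,2]>.004)&(q[:,2]<.12)
for lo in np.arange(.03,.15,.015):
    j=kk&(d>=lo)&(d<lo+.015); print("behind",round(lo+.0075,4),j.sum(),"up max/med",(q[j,2].max().round(3),np.median(q[j,2]).round(3)) if j.any() else None)
for p in ["kickstand_bar","catch_grip","tape_roll","bottle_a","toy_van","slate_board"]:
    for g in masks_of(c,p)[:1]:
        zz=g["region"]&(z>0); print(p,round(g["p"],2),g["region"].sum(),np.round(np.median(pc[zz],0),3),"z pct",np.round(np.percentile(pc[zz][:,2],[5,50,95]),3))
E
python3 ang.py
```

```text
23.5833 [-0.1 -0.1  7.8] [ 0.518  -0.1147  0.2846]
up 0.1125 front med 0.0267 170
up 0.1375 front med 0.0268 197
up 0.1625 front med 0.0268 225
up 0.1875 front med 0.027 175
up 0.2125 front med 0.0271 128
up 0.2375 front med 0.0263 30
slate plane lean back deg -0.16 yaw err -0.2 rms 0.0007 887 front at z0 0.0264
behind 0.0375 53 up max/med (np.float64(0.08), np.float64(0.07))
behind 0.0525 47 up max/med (np.float64(0.071), np.float64(0.06))
behind 0.0675 47 up max/med (np.float64(0.058), np.float64(0.05))
behind 0.0825 45 up max/med (np.float64(0.049), np.float64(0.039))
behind 0.0975 45 up max/med (np.float64(0.038), np.float64(0.03))
behind 0.1125 47 up max/med (np.float64(0.029), np.float64(0.02))
behind 0.1275 154 up max/med (np.float64(0.019), np.float64(0.011))
behind 0.1425 1 up max/med (np.float64(0.005), np.float64(0.005))
kickstand_bar 0.67 550 [ 0.506 -0.171  0.028] z pct [-0.002  0.028  0.091]
catch_grip 0.57 177 [ 0.63  -0.134  0.153] z pct [0.098 0.153 0.16 ]
tape_roll 0.62 688 [ 0.73  -0.036  0.022] z pct [0.004 0.022 0.027]
bottle_a 0.64 173 [0.736 0.161 0.041] z pct [0.008 0.041 0.071]
toy_van 0.86 687 [0.569 0.293 0.039] z pct [0.004 0.039 0.058]
slate_board 0.79 3846 [ 0.554 -0.099  0.143] z pct [0.017 0.143 0.261]
```

>>> {"fn": "send_rows", "kwargs": {
  "moves": "2 2 0 0 0; 2 2 0 0 0; 2 2 0 0 0; 2 2 0 0 0; 2 0 0 0 0; 2 0 0 0 0"
}}

```text
time_s: 24.43
position: [0.5172, -0.1228, 0.2841]
tcp_rot: [[-0.088, 0.002, 0.996], [-0.996, -0.004, -0.088], [0.004, -1.0, 0.002]]
force: [0.5, 0.1, 5.0]
opening: 0.123
```

```bash
python3 ang.py | grep -v up
```

```text
24.4333 [0.5 0.1 5. ] [ 0.5172 -0.1228  0.2841]
slate plane lean back deg 1.47 yaw err -0.08 rms 0.0006 775 front at z0 0.0266
kickstand_bar 0.92 521 [ 0.516 -0.181  0.02 ] z pct [-0.002  0.02   0.09 ]
catch_grip 0.58 86 [ 0.632 -0.15   0.155] z pct [0.143 0.155 0.158]
tape_roll 0.78 736 [ 0.733 -0.037  0.022] z pct [0.001 0.022 0.027]
bottle_a 0.57 185 [0.736 0.161 0.041] z pct [0.002 0.041 0.07 ]
toy_van 0.76 669 [0.569 0.293 0.04 ] z pct [0.007 0.04  0.058]
slate_board 0.9 3767 [ 0.556 -0.104  0.138] z pct [0.012 0.138 0.261]
```

>>> {"fn": "send_rows", "kwargs": {
  "moves": "2 1.5 0.5 0 0; 2 1.5 0.5 0 0; 2 0 0 0 0; 2 0 0 0 0; 2 0 0 0 0"
}}

```text
time_s: 25.2
position: [0.517, -0.1259, 0.2838]
tcp_rot: [[-0.088, 0.002, 0.996], [-0.996, -0.005, -0.088], [0.005, -1.0, 0.003]]
force: [-1.9, 0.6, 9.5]
opening: 0.124
```

```bash
python3 ang.py | grep -e '^[0-9]' -e slate -e behind
```

```text
25.2 [-1.9  0.6  9.5] [ 0.517  -0.1259  0.2838]
slate plane lean back deg 1.99 yaw err -0.18 rms 0.0007 717 front at z0 0.0264
behind 0.0375 67 up max/med (np.float64(0.097), np.float64(0.074))
behind 0.0525 45 up max/med (np.float64(0.071), np.float64(0.062))
behind 0.0675 48 up max/med (np.float64(0.059), np.float64(0.049))
behind 0.0825 44 up max/med (np.float64(0.049), np.float64(0.039))
behind 0.0975 43 up max/med (np.float64(0.039), np.float64(0.028))
behind 0.1125 47 up max/med (np.float64(0.027), np.float64(0.016))
behind 0.1275 138 up max/med (np.float64(0.018), np.float64(0.007))
behind 0.1425 2 up max/med (np.float64(0.005), np.float64(0.004))
```

>>> {"fn": "send_rows", "kwargs": {
  "moves": "2 1 0 0 0; 2 1 0 0 0; 2 0 0 0 0; 2 0 0 0 0"
}}

```text
time_s: 25.88
position: [0.5169, -0.1276, 0.2838]
tcp_rot: [[-0.088, 0.003, 0.996], [-0.996, -0.004, -0.088], [0.004, -1.0, 0.003]]
force: [-1.4, 0.7, 9.1]
opening: 0.124
```

```bash
python3 ang.py | grep -e '^[0-9]' -e lean -e 0.1275
```

```text
25.8833 [-1.4  0.7  9.1] [ 0.5169 -0.1276  0.2838]
slate plane lean back deg 2.37 yaw err -0.13 rms 0.0007 709 front at z0 0.0265
behind 0.1275 140 up max/med (np.float64(0.014), np.float64(0.007))
```

>>> {"fn": "send_rows", "kwargs": {
  "moves": "2 1 0 0 0; 2 1 0 0 0; 2 0 0 0 0; 2 0 0 0 0"
}}

```text
time_s: 26.57
position: [0.5166, -0.1295, 0.2836]
tcp_rot: [[-0.088, 0.002, 0.996], [-0.996, -0.004, -0.088], [0.004, -1.0, 0.003]]
force: [0.2, 0.9, 9.2]
opening: 0.128
```

```bash
python3 ang.py | grep -e '^[0-9]' -e lean -e 0.1275
```

```text
26.5667 [0.2 0.9 9.2] [ 0.5166 -0.1295  0.2836]
slate plane lean back deg 2.75 yaw err -0.16 rms 0.0007 679 front at z0 0.0266
behind 0.1275 135 up max/med (np.float64(0.016), np.float64(0.007))
```

```bash
cat >> ang.py <<'E'
print("ARMS")
for sg in (-1,1):
    j=kk&(abs(q[:,1]-sg*.05)<.012)&(d<.122)&(q[:,2]>.012)
    X=np.c_[d[j],q[j,2]]
    for _ in range(4):
        f=np.polyfit(X[:,0],X[:,1],1); r=X[:,1]-np.polyval(f,X[:,0]); X=X[abs(r)<max(.004,2*r.std())]
    print(sg,"slope deg",np.degrees(np.arctan(-f[0])).round(2),"board angle",(np.degrees(np.arctan(-f[0]))-np.degrees(np.arctan(-co[2]))).round(2),"(35 at stop) n",len(X),"up at d=.126:",np.polyval(f,.126).round(4))
j=ok&(abs(q[:,1])<.04)&(d>.10)&(d<.15)&(q[:,2]>.0045)
print("bar pts",j.sum(),"up pct",np.percentile(q[j,2],[5,50,95]).round(4),"d",np.percentile(d[j],[5,50,95]).round(4)); 
t=ok&(abs(q[:,1])<.04)&(d>.16)&(d<.22); print("table z",np.median(q[t,2]).round(4))
E
python3 ang.py | sed -n '1p;/lean/p;/ARMS/,$p'
```

```text
26.9167 [-0.8  1.6  9. ] [ 0.5166 -0.1295  0.2836]
slate plane lean back deg 2.75 yaw err -0.17 rms 0.0007 672 front at z0 0.0266
ARMS
-1 slope deg 36.52 board angle 33.78 (35 at stop) n 118 up at d=.126: 0.0077
1 slope deg 36.54 board angle 33.8 (35 at stop) n 118 up at d=.126: 0.0081
bar pts 1089 up pct [0.0079 0.3954 0.6077] d [0.1012 0.1185 0.1349]
table z -0.0011
```

>>> {"fn": "send_rows", "kwargs": {
  "moves": "2 -1 0 0 0; 2 -1 0 0 0; 2 -1 0 0 0; 2 -1 0 0 0; 2 0 0 0 0; 2 0 0 0 0"
}}

```text
time_s: 27.77
position: [0.517, -0.1257, 0.2839]
tcp_rot: [[-0.088, 0.002, 0.996], [-0.996, -0.005, -0.088], [0.005, -1.0, 0.003]]
force: [-0.8, 1.0, 8.6]
opening: 0.127
```

```bash
python3 ang.py | sed -n '1p;/lean/p;/ARMS/,$p'
```

```text
27.7667 [-0.8  1.   8.6] [ 0.517  -0.1257  0.2839]
slate plane lean back deg 2.07 yaw err -0.15 rms 0.0007 737 front at z0 0.0267
ARMS
-1 slope deg 36.4 board angle 34.34 (35 at stop) n 119 up at d=.126: 0.007
1 slope deg 36.63 board angle 34.57 (35 at stop) n 125 up at d=.126: 0.0074
bar pts 902 up pct [0.0071 0.3951 0.5921] d [0.1009 0.1193 0.1315]
table z -0.001
```

>>> {"fn": "send_rows", "kwargs": {
  "moves": "2 -1 0 0 0; 2 -1 0 0 0; 2 -1 0 0 0; 2 -1 0 0 0; 2 0 0 0 0; 2 0 0 0 0"
}}

```text
time_s: 28.62
position: [0.5173, -0.122, 0.284]
tcp_rot: [[-0.088, 0.002, 0.996], [-0.996, -0.006, -0.088], [0.005, -1.0, 0.003]]
force: [-0.5, -0.0, 10.0]
opening: 0.126
```

```bash
python3 ang.py | sed -n '1p;/lean/p;/ARMS/,$p'
```

```text
28.6167 [-0.5 -0.  10. ] [ 0.5173 -0.122   0.284 ]
slate plane lean back deg 1.32 yaw err -0.1 rms 0.0007 784 front at z0 0.0266
ARMS
-1 slope deg 36.76 board angle 35.44 (35 at stop) n 114 up at d=.126: 0.0068
1 slope deg 35.76 board angle 34.44 (35 at stop) n 109 up at d=.126: 0.0087
bar pts 767 up pct [0.008  0.3947 0.3976] d [0.1022 0.1188 0.1285]
table z -0.0013
```

>>> {"fn": "send_rows", "kwargs": {
  "moves": "2 1 0 0 0; 2 1 0 0 0; 2 0.7 0 0 0; 2 0 0 0 0; 2 0 0 0 0; 2 0 0 0 0; 2 0 0 0 0; 2 0 0 0 0; 2 0 0 0 0; 2 0 0 0 0"
}}

```text
time_s: 29.8
position: [0.5171, -0.1247, 0.2839]
tcp_rot: [[-0.088, 0.002, 0.996], [-0.996, -0.006, -0.088], [0.005, -1.0, 0.003]]
force: [-2.0, 1.5, 9.7]
opening: 0.128
```

```bash
python3 ang.py | sed -n '1p;/lean/p;/^tape/p;/^bott/p;/^toy/p;/ARMS/,$p'; python3 - <<'E'
from h import *
c=capture("scene")
# feet: lowest board-rail points near right=+-0.1
K=np.array(c["mtx"]);v,u=np.mgrid[0:400,0:640];z=c["z_map"]
w=(np.stack([(u-K[0,2])/K[0,0]*z,-(v-K[1,2])/K[1,1]*z,-z],-1)@np.array(c["rotation"]).T+np.array(c["origin"]))
im=c["image"].max(2)
for x0 in (.418,.618):
    m=(abs(w[...,0]-x0)<.02)&(abs(w[...,1]+.11)<.03)&(w[...,2]>.003)&(w[...,2]<.03)&(im<60)
    print("dark foot",x0,m.sum(),np.round(np.percentile(w[m][:,2],[2,50]),4) if m.any() else None)
E
```

```text
29.8 [-2.   1.5  9.7] [ 0.5171 -0.1247  0.2839]
slate plane lean back deg 1.88 yaw err -0.14 rms 0.0007 744 front at z0 0.0267
tape_roll 0.78 782 [ 0.735 -0.035  0.022] z pct [-0.002  0.022  0.027]
bottle_a 0.69 166 [0.735 0.16  0.04 ] z pct [0.002 0.04  0.071]
toy_van 0.84 650 [0.567 0.292 0.042] z pct [0.01  0.042 0.058]
ARMS
-1 slope deg 36.55 board angle 34.68 (35 at stop) n 113 up at d=.126: 0.0075
1 slope deg 35.98 board angle 34.1 (35 at stop) n 118 up at d=.126: 0.0078
bar pts 838 up pct [0.0072 0.395  0.5781] d [0.1009 0.1197 0.1305]
table z -0.0011
dark foot 0.418 12 [0.0045 0.0092]
dark foot 0.618 16 [0.0054 0.0091]
```

```bash
python3 -c "
from rig import *
print(hand_in())"
```

```text
the job is handed in; nothing more can be done
None
```

The board is standing on its two feet with the kickstand's bar resting on the table. The gripper still holds it upright by the handle, so you can tape the feet down. I handed in at about 30 s of the 69 s limit.

**Steps:**
- I slid the catch outwards until it stopped. Measured travel was about 25 mm rather than the stated 30 mm.
- A second push with closed fingers met 7.5 N of resistance and no further movement. With the board upright, the grip sits about 115 mm from its middle, which matches fully open.
- I swung the kickstand over to its stop with the bar gripped, then raised the board by the handle.

**Last checks:**

| Check | Reading | Expected |
|---|---|---|
| Backward lean | 1.9° | about 2° |
| Kickstand angle from fully down | 0.3–0.9° short, within measurement noise | at its stop |
| Bar on the table | yes, from depth data | resting on the table |
| Both feet on the table | yes, from depth data | on the table |
| Downward push on the handle | about 9 N | light |

- **Other things:** the tape roll, the nearer bottle and the van measured within the camera's noise of where they started. I did not recheck the other items, but the arm did not touch them.
- **Overshoot:** I first tilted the board back to about 2.75°, which started to push the kickstand back up off its stop, so I eased it forward again.
- **Not confirmed by eye:** the picture limit was used up by then, so the final stance is checked from depth and force readings only.

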